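# Lift the hot lid off the glue pot with the lid lifter and stand it on the trivet

### The job

The lid of the glue pot is hot: take the lid lifter from the tool rack, hook it under the lid's folded-down loop handle and lift the lid off, keeping it level, then set it down gently on the middle of the round wooden trivet. Unhook the lifter and hang it back as it hung in its slot. Do not touch the hot lid or pot with the hand or arm, do not press or wrench on the lid with the lifter (it is thin and soft: touch it lightly, never with more than about two kilos of force), and leave everything else on the bench where it is.

Things in the scene. Friction and masses are not known exactly. Their poses are not given: they have to be found in the camera images.
- lid: Flat round aluminium pot lid, 160 mm diameter, loose, 0.25 to 0.5 kg, hot. Origin at the centre of the underside of its plug, z up. The plug (142 mm diameter, 10 mm deep) sits loosely in the pot's 150 mm mouth; the 5 mm flange above it rests on the pot's rim; the flat top face is at z = 15 mm. Two small lugs at x = 0, y = +-42 mm, up to z = 29 mm, carry the loop handle.
- bail (a joint): Loop handle of the lid: 6 mm round steel wire, 76 mm wide at the pivots, which lie on the lid's y axis at z = 24 mm. 0 = folded down towards the lid's -x (as at the start), 1.55 = upright, 3.09 = folded to +x. It swings freely and falls to the side it leans to. Folded, its bar is at x = -40 mm, z = 25 mm, with only 7 mm between the lid's top face and the bar's underside.
- bail_bar (a point): Centre of the loop handle's straight middle bar (centre of the wire; the bar is 22 mm long, along the lid's y, 40 mm from the pivot axis); moves with the loop. Lifted here, upright, the lid hangs level. The lifter's rounded lip (8 mm tall) goes under the folded bar by riding it up a little: only if its foot slides on or within about 1 mm of the lid's top face.
- lifter: Lid lifter, about 170 mm long, 0.16 kg, hanging upright by its collar in a rack slot. Origin at the underside of the collar (steel disc, 29 mm diameter, 4 mm thick) on the shank's axis; z up along the handle, the toe points to its +x. Wooden handle z = 4 to 90 mm, 20 mm wide across y, 26 mm along x. The 8 mm round shank and its foot hang below the collar.
- lifter_grip (a point): Grip point of the lifter: 60 mm above its origin, take it across y. The foot's underside is 80 mm below the origin, but only to within 5 mm either way (the shank is screwed in and its setting differs): find it by touch. Toe: 4 mm thick, 10 mm wide, reaching to x = 21 mm; upturned lip at x = 16 to 21 mm, 8 mm tall from the underside. The bar lies in the throat between shank and lip (x = 4 to 16 mm).
- rack: Fixed wooden tool rack. Origin on the bench under its middle. Board 70 mm deep (x), 290 mm long (y), 15 mm thick, top at z = 105 mm, on end legs. Three slots 13 mm wide at y = -90, 0, +90 mm, open at the -x edge (x = -35 mm), ending at x = 8 mm. Lifter and two chisels hang there by their collars in any order, toe to the rack's +x. A tool is raised slightly and drawn out to -x.
- pot: Fixed electric glue pot. Origin on the bench at its centre. Jacket 184 mm diameter (foot flange 196 mm), open mouth with its rim at z = 85 mm; a small thermostat box and dial on its -x side reach out to x = -116 mm, below z = 70 mm. The seated lid's origin is at pot z = 75 mm. Hot.
- trivet: Fixed round wooden trivet, 170 mm diameter, flat top at z = 18 mm above the bench. Origin on the bench at its centre. A lid standing on it has its origin at height 18 mm.
- chisel1: Wood chisel with a round handle hanging in the rack, top at z = 171 mm over the bench. Origin at its cutting edge. Leave alone.
- chisel2: A second, slightly broader chisel, hanging in the rack likewise. Leave alone.
- block: Cork sanding block 100 x 55 x 30 mm, lying. Origin at centre of underside. Leave alone.
- clamp: Small wooden cam clamp lying on its side, 150 mm long, 22 mm high, origin under the bar. Leave alone.
- bridge: Dark wooden guitar bridge blank 150 x 28 x 11 mm, lying. Leave alone.
- jar: Closed glass jar, 60 mm diameter, 75 mm tall. Leave alone.
- tin: Open steel cup, 72 mm diameter, 55 mm tall. Leave alone.
- brush: Glue brush lying on the bench, about 20 mm high. Leave alone.
Things that resemble listed ones, but are neither listed nor needed, are in the scene too. What is shaped like the lifter but turquoise is not meant. Of the things that look like the pot, take the one that is nearest to the robot's base at the start.

How it is judged (in metres and radians):
On the way, in this order (a step that is already met when the one before it is completed fails the run):
1. the lid hangs from the lifter, level, clear above the pot (height (world z) of lid above 0.105 m and contact force between lifter and lid above 1 N and contact force between lid and pot below 0.001 N and angle between lid's own z axis and vertical below 0.21 rad), for 0.2 s.
2. the lid stands on the trivet (horizontal distance between lid and trivet below 0.03 m and height (world z) of lid between 0.014 and 0.022 m and angle between lid's own z axis and vertical below 0.05 rad and linear speed of lid below 0.02 m/s), for 0.2 s.
At the end, for the whole second after the job is handed in: The lid stands flat on the trivet, its centre within 30 mm of the trivet's centre, at rest; the lifter hangs upright by its collar in the slot it came from, within 20 mm of where it was, at rest and clear of the lid (all of step 2 and distance of lifter from where it was at the start of the episode below 0.02 m and angle between lifter's own z axis and vertical below 0.08 rad and linear speed of lifter below 0.02 m/s and contact force between lifter and lid below 0.01 N); the robot touches nothing.
It fails at once if the lid or the pot is touched by the fingers or the arm (contact force between any of the fingers, the arm and lid above 0.5 N or contact force between any of the fingers, the arm and pot above 0.5 N).
It fails at once if the lid is tipped by more than about 12 degrees (angle between lid's own z axis and vertical above 0.21 rad).
It fails at once if the lifter presses, wrenches or pulls on the lid with more than 25 N (contact force between lifter and lid above 25 N).
It fails at once if the lid is dropped or banged on the trivet (more than 25 N) (contact force between lid and trivet above 25 N).
It fails at once if a bystander is moved by more than 15 mm (distance of any of chisel1, chisel2, block, clamp, bridge, jar, tin, brush from where it was at the start of the episode above 0.015 m).
It also fails if it takes over 72 s, if anything falls off the work surface, if the arm or the gripper's body presses on something with over 40 N, if the wrist force passes 120 N, or if a joint passes its speed limit or range.

### The arm

A 6-joint arm with a two-finger parallel gripper is mounted at the origin on the work surface. World frame = base frame: x ahead of the robot, y to its left, z up, the work surface at z = 0. Lengths are in mm, angles in degrees, forces in N, time in s.
With the tool pointing down it reaches from about 350 to 850 mm from the base axis. Payload 8.1 kg.
Tool frame: the origin (TCP) lies midway between the tips of the shut fingers; the grasp point (between the pads) lies 19 mm behind it (r.grasp_offset is the distance from the TCP to the grasp point, in mm); z points along the fingers, x is the direction in which the jaws open and shut, and the axes are right-handed (so a half turn about z gives the same grasp; the last joint's range is limited). The gripper opens to 85 mm and grips with 20 to 120 N. Pads are 22 mm wide; open, the fingers measure 114 mm over their backs; the gripper's body (76 mm by 85 mm) begins 54 mm behind the grasp point. The pads swing forward as they close: fully open they stand 13 mm farther back than shut.
Start: joints at [67.357, 7.471, 85.268, -0, 87.261, -4.893], TCP at [182.899, 571.448, 231.292] pointing down, gripper open.
Joint ranges: [-169.43, 169.43], [-51.17, 129.36], [1.28, 143.12], [-76.62, 256.62], [0, 156.53], [-152.29, 152.29]. Speed limits (degrees/s): [136.94, 136.94, 159.86, 180, 180, 180].

### API

Orientations are given as [roll, pitch, yaw] about the fixed x, y, z axes, in that order (R = Rz(yaw) Ry(pitch) Rx(roll)).
In Python, from bench import r, optics, hand_in gives the robot as it stands.
- The arm moves only by the shell command python3 -m pendant 'ROWS' [FORCE]. ROWS is JSON, a list of rows, each a list of 5 numbers: the opening, from 0 (shut) to 1 (fully open), then the shift along the tool's x, y, z in mm, then the turn about the tool's z in degrees. A call has 1 to 10 rows; each row shifts and turns the commanded pose from where the row before left it, along the tool's axes as they then stand; what a row does not reach is not made up. A row lasts 1/10 s, in which the tool goes at most 50 mm and 8.59 degrees, less where a joint would pass 70% of its speed; a pose out of reach is approached as far as the arm can. A call with a gripper value outside its range is refused whole. The fingers move at their own pace and stop on an object; FORCE is the grip in N (left out, the last holds). Time passes only in rows, so rows that do not move let the fingers close. It gives the time, the measured TCP pose, the force and the opening at its end, in the units of the state.
- r.sense(): the state, without advancing time (a new reading comes with each control period).
- optics.snapshot(name): name is "side" or "top"; returns (picture, depth): 420x560x3 uint8, blue, green, red; 420x560 float32, mm along the optical axis (not along the pixel's ray), 0 where there is no reading.
- optics.camera_params(name): a dict with "camera_matrix" (3x3 intrinsics, pixels), "eye" and "orientation" of the camera in the world. Camera axes: x right, y down, z forward; pixel columns grow to the right and rows downward; lengths in mm; the calibration is good to about 2 mm. A picture is of the moment at which its call begins. camera_params takes no time and is no camera call.
- hand_in(): hands the job in, once; it reports no verdict.
Trained networks look in the newest picture that a camera, given by its name, has taken for a name from the list of things; names that differ only in an ending like _2 or _b are one class to them, and where a whole thing is asked for, a point or a joint stands for the part that bears it (a point fixed in the world has none). Each returns a list of dicts, best first, with "score" (0 to 1); they miss things now and then, are a little off and sometimes report something else, mostly with a low value. They report only what shows in the picture. A call takes as long as a camera call. They do not tell look-alikes from the thing itself.
- optics.search_frame(camera, query): "at" ([x, y, z] in mm, in world coordinates, good to about 4 mm: the middle of the surface that is visible of it).
The state is a dict: "time": time; "joint_pos": joint angles; "qd": joint speeds; "joint_efforts": joint torques, N m; "tool_pos": TCP position; "tcp_rot": TCP orientation; "ft_force": force on the tool from outside, world axes, zero at the start; "wrist_torque": the same for the moment, N m; "finger_gap": finger opening in mm.
Only numpy, scipy, OpenCV 4.12 (cv2) and the standard library are available. Lean on these libraries where they do the work, as an engineer would, in place of code of your own. Each camera call takes 0.05 s, during which the arm holds its last target. There are 200 camera calls.

## Working session

There is one attempt and no reset: what is moved stays moved. The work goes in short steps, Python scripts to look and compute and a shell command to move; the robot and the scene stay as the last step left them, time stands still between calls to the robot, and variables do not carry over. Pictures are saved under pics/ and viewed, about 8 in all and at most 12, crops included, and the job is handed in when it is done.

```bash
ls; mkdir -p pics; cat > h.py <<'E'
import numpy as np, cv2
from bench import r, optics
from scipy.spatial.transform import Rotation as R
def cam(n):
    p=optics.camera_params(n); return p
E
python3 - <<'E'
from h import *
for n in ("top","side"):
    im,d=optics.snapshot(n); cv2.imwrite(f"pics/{n}0.png",im); np.save(f"pics/{n}0.npy",d)
    print(n,optics.camera_params(n))
    for q in ["lid","bail_bar","lifter","rack","pot","trivet","chisel1","jar"]:
        print(q,[(np.round(x["at"]).tolist(),round(x["score"],2)) for x in optics.search_frame(n,q)][:4])
print(r.sense(), r.grasp_offset)
E
```

```text
pics
top {'camera_matrix': array([[418.83773267,   0.        , 276.92882295],
       [  0.        , 418.83773267, 208.92334531],
       [  0.        ,   0.        ,   1.        ]]), 'eye': array([ 399.59646106,  -12.99468796, 1348.54293524]), 'orientation': array([-175.05189159,    0.19367905,  -89.43720482])}
lid [([504.0, -243.0, 89.0], 0.87), ([542.0, 11.0, 24.0], 0.31)]
bail_bar [([301.0, 254.0, 20.0], 0.64), ([480.0, -254.0, 104.0], 0.53), ([681.0, -296.0, 77.0], 0.42)]
lifter [([249.0, 394.0, 23.0], 0.91), ([454.0, 483.0, 23.0], 0.68), ([480.0, -256.0, 107.0], 0.6), ([686.0, 68.0, 189.0], 0.41)]
rack [([680.0, -27.0, 109.0], 0.84)]
pot [([469.0, -204.0, 78.0], 0.82), ([477.0, -503.0, 24.0], 0.64)]
trivet [([527.0, 218.0, 18.0], 0.66), ([710.0, 333.0, 18.0], 0.33)]
chisel1 [([471.0, -204.0, 83.0], 0.55), ([679.0, -16.0, 146.0], 0.43)]
jar [([679.0, -295.0, 76.0], 0.88)]
side {'camera_matrix': array([[480.73216921,   0.        , 285.94838613],
       [  0.        , 480.73216921, 219.94657413],
       [  0.        ,   0.        ,   1.        ]]), 'eye': array([-294.53361571, -749.
[... 479 characters left out ...]
0], 0.73)]
{'time': 0.9, 'joint_pos': array([ 6.73544401e+01,  7.46925868e+00,  8.52673228e+01,  3.52766678e-03,
        8.72616723e+01, -4.89334085e+00]), 'qd': array([ 0.12611218,  0.06652342,  0.00942694, -0.04059558, -0.03038868,
        0.00290202]), 'joint_efforts': array([ 2.19919257e-04, -5.69302726e+01, -5.00873208e+01, -1.75471173e-04,
        7.78477934e-04, -8.42432343e-06]), 'tool_pos': array([182.90475445, 571.45267142, 231.31670448]), 'tcp_rot': array([-1.79996638e+02, -2.04048595e-03,  7.22476125e+01]), 'ft_force': array([-0.73503398, -0.77718243,  0.72057295]), 'wrist_torque': array([-0.01099965, -0.0021587 , -0.06125944]), 'finger_gap': 85.22249717322312} 18.700000000000003
```

View pics/top0.png

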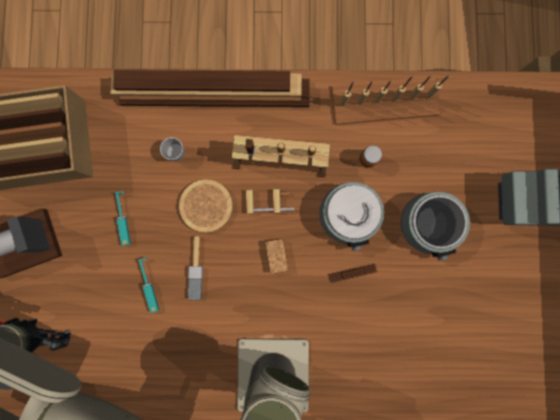

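View pics/side0.png

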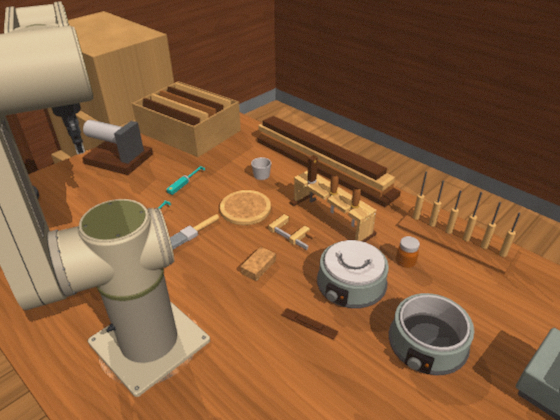

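Pot candidates: the lidded one (top 352,212, about 545 mm from the base) and the open one (top 436,222, about 690 mm). The lidded one is nearer, so it is the one meant. For the lifter, the candidates are the dark handle in the rack (top 250,145) and the turquoise ones on the bench, which are excluded. Next I enlarge the rack and the lid.

```bash
cat >> h.py <<'E'
def cloud(n,d):
    p=optics.camera_params(n);K=p["camera_matrix"];Rm=R.from_euler("xyz",p["orientation"],degrees=True).as_matrix()
    v,u=np.mgrid[:d.shape[0],:d.shape[1]]
    c=np.stack([(u-K[0,2])/K[0,0]*d,(v-K[1,2])/K[1,1]*d,d],-1)
    return c@Rm.T+p["eye"]
E
python3 - <<'E'
from h import *
t=cv2.imread("pics/top0.png");s=cv2.imread("pics/side0.png")
a=cv2.resize(t[125:180,220:340],(800,367),interpolation=3)
b=cv2.resize(s[145:245,280:380],(400,400)[::1],interpolation=3)[:230]
b=cv2.resize(s[145:245,280:380],(230,230),interpolation=3)
c=cv2.resize(t[178:250,310:395],(272,230),interpolation=3)
e=cv2.resize(s[235:305,310:395],(279,230),interpolation=3)
row=np.hstack([b,c,e]);row=cv2.copyMakeBorder(row,0,0,0,800-row.shape[1],0) if row.shape[1]<800 else row[:,:800]
cv2.imwrite("pics/crop1.png",np.vstack([a,row]))
P=cloud("top",np.load("pics/top0.npy"));S=cloud("side",np.load("pics/side0.npy"))
def rep(name,Q,x0,x1,y0,y1,z0,z1):
    m=(Q[...,0]>x0)&(Q[...,0]<x1)&(Q[...,1]>y0)&(Q[...,1]<y1)&(Q[...,2]>z0)&(Q[...,2]<z1)
    q=Q[m]; 
    if len(q)<3: print(name,len(q));return
    (cx,cy),(w,h),ang=cv2.minAreaRect(q[:,:2].astype(np.float32)); (ex,ey),er=cv2.minEnclosingCircle(q[:,:2].astype(np.float32))
    print(name,len(q),"mean",q.mean(0).round(1),"rect",np.round([cx,cy,w,h,ang],1),"circ",np.round([ex,ey,er],1),"z",np.percentile(q[:,2],[5,50,95]).round(1))
for n,Q in (("top",P),("side",S)):
    print(n)
    rep("bench",Q,300,400,-200,-100,-20,20)
    rep("rack",Q,600,760,-220,150,98,112)
    for y0,y1 in((30,110),(-50,20),(-140,-60)): rep("handle",Q,630,740,y0,y1,155,230); rep("shaft",Q,630,740,y0,y1,115,230)
    rep("lid",Q,400,620,-340,-140,86,93)
    rep("bail",Q,420,590,-320,-160,97,130)
    rep("trivet",Q,420,630,120,320,12,24)
    rep("thermo",Q,370,450,-320,-180,20,74)
E
```

```text
top
bench 979 mean [ 349.7 -150.2    1.1] rect [ 349.2 -150.6   98.4   98.5    0.6] circ [ 350.2 -150.2   68. ] z [-3.6  1.1  6. ]
rack 1898 mean [684.3 -18.6 105.9] rect [684.9 -15.3 290.3  71.3  85.2] circ [685.3 -16.2 147.3] z [102.  105.8 109.9]
handle 93 mean [682.3  73.9 188.5] rect [684.9  74.1  20.1  26.4  87.4] circ [685.1  74.4  14.7] z [161.9 193.9 198.7]
shaft 120 mean [681.1  73.4 176.3] rect [684.9  74.2  20.1  26.4  87.4] circ [685.   74.5  14.7] z [125.1 191.7 198.2]
handle 30 mean [681.4 -16.1 164.6] rect [684.5 -15.4  20.2  20.6  44.5] circ [685.1 -15.1  11.9] z [157.4 164.9 171.8]
shaft 49 mean [679.3 -16.5 155.4] rect [683.7 -15.5  21.5  21.5  44.8] circ [684.6 -16.3  12.1] z [130.8 159.7 169.6]
handle 27 mean [ 673.1 -104.4  165.2] rect [ 676.8 -105.3   20.9   18.7   20.9] circ [ 676.9 -105.4   11. ] z [156.  164.9 171.4]
shaft 51 mean [ 671.5 -103.1  152.5] rect [671.7 -91.5  21.6  48.4  19.1] circ [668.8 -92.4  25.3] z [116.7 155.9 171.1]
lid 1616 mean [ 504.5 -236.8   90. ] rect [ 505.  -238.   159.   159.6   33.4] circ [ 500.8 -237.5   84.5] z [87.  90.1 92.7
[... 1165 characters left out ...]
16.1   19.3   49.1] circ [ 673.4 -109.7   11. ] z [157.  164.3 171.9]
shaft 124 mean [ 671.3 -111.5  146.5] rect [ 671.1 -113.    18.6   24.6   45.4] circ [ 673.5 -110.6   13. ] z [121.3 146.  169.9]
lid 1455 mean [ 500.6 -244.    90.8] rect [ 503.7 -239.8  162.4  157.6   35.4] circ [ 504.3 -240.4   82.4] z [88.  91.  92.8]
bail 119 mean [ 485.4 -252.1  103.4] rect [ 492.7 -250.4   94.6  122.4   79.9] circ [ 497.4 -233.9   66.7] z [ 98.9 103.4 106.9]
trivet 1291 mean [519.5 216.1  19.5] rect [524.5 219.8 172.2 169.   33.7] circ [514.9 228.   97.1] z [15.2 19.7 22.9]
thermo 702 mean [ 416.5 -265.1   52.2] rect [ 414.5 -251.5   57.3  136.7    6.2] circ [ 442.7 -248.5   68.3] z [25.4 55.2 71.5]
```

View pics/crop1.png

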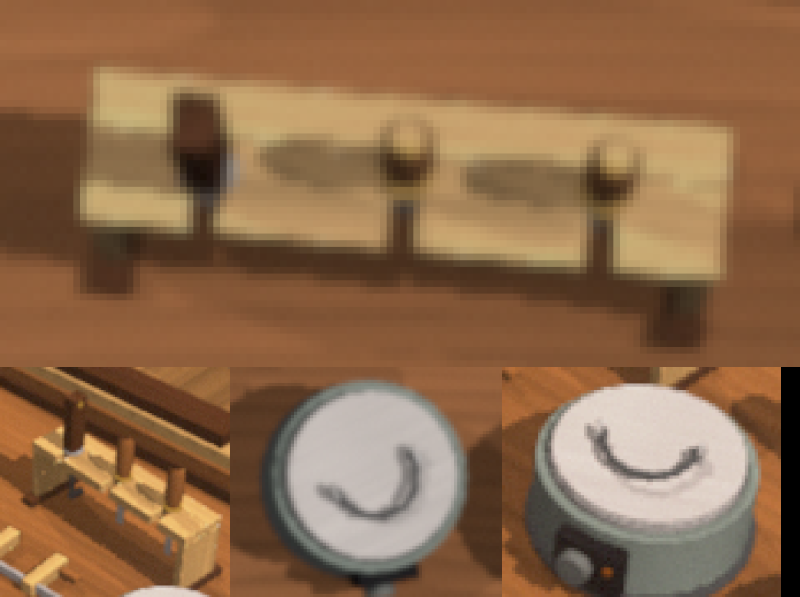

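The crop shows a dark rectangular handle in the left rack slot, about 20x26 mm with its top at z≈195. That is the lifter; the other two are round chisels with tops at 171. The lid's handle lies folded towards image lower right (world -x, -y). Next I fit the lid yaw and plan the move to the lifter.

```bash
cat >> h.py <<'E'
def tgt(x,y,z,yaw):
    s=r.sense();p=s["tool_pos"];e=R.from_euler("xyz",s["tcp_rot"],degrees=True);d=np.array([x,y,z])-p
    dy=(s["tcp_rot"][2]-yaw+180)%360-180
    e2=R.from_euler("xyz",[180,0,yaw],degrees=True)
    print("t",round(s["time"],2),"pos",p.round(1),"rot",s["tcp_rot"].round(2),"| shift now-axes",e.inv().apply(d).round(1),"| shift in target axes",e2.inv().apply(d).round(1),"turn",round(dy,2),"F",s["ft_force"].round(1),"gap",round(s["finger_gap"],1))
E
python3 - <<'E'
from h import *
from scipy.optimize import minimize
P=cloud("top",np.load("pics/top0.npy"));S=cloud("side",np.load("pics/side0.npy"))
# bail model pixels, compare to dark-ness in both images
g=[cv2.GaussianBlur(cv2.cvtColor(cv2.imread(f"pics/{n}0.png"),6),(0,0),0.8).astype(float) for n in("top","side")]
cp=[optics.camera_params(n) for n in("top","side")]
def proj(p,X):
    Rm=R.from_euler("xyz",p["orientation"],degrees=True).as_matrix();c=(X-p["eye"])@Rm
    K=p["camera_matrix"];return c[:,0]/c[:,2]*K[0,0]+K[0,2],c[:,1]/c[:,2]*K[1,1]+K[1,2]
t=np.linspace(-11,11,9)
# legs: pivot (0,+-38) to bar end (-40,+-11): quarter-ellipse-ish
a=np.linspace(0,np.pi/2,12)
leg=lambda s:np.stack([-40*np.sin(a),s*(11+27*np.cos(a)),0*a],1)
M=np.vstack([np.stack([0*t-40,t,0*t],1),leg(1),leg(-1)])
def cost(q,w=(1,1)):
    X=R.from_euler("z",q[2],degrees=True).apply(M)+[q[0],q[1],100]
    return sum(wi*cv2.remap(gi,*[k.astype(np.float32)[None] for k in proj(p,X)],1).mean() for wi,gi,p in zip(w,g,cp))
for w in((1,1),(1,0),(0,1)):
    best=min((minimize(lambda q:cost(q,w)+0.02*((q[0]-504.5)**2+(q[1]+238.5)**2),[504.5,-238.5,y],method="Nelder-Mead") for y in range(-180,180,15)),key=lambda b:b.fun)
    print(w,best.x.round(1),best.fun)
for n,Q in(("top",P),("side",S)):
    m=(np.hypot(Q[...,0]-504.5,Q[...,1]+238.5)<60)&(Q[...,2]>98.5)
    q=Q[m]-[504.5,-238.5,0]; print(n,m.sum(),np.c_[q[:,:2].mean(0)], np.degrees(np.arctan2(*q[:,:2].mean(0)[::-1]))-180)
tgt(684.7,73.5,250,85.3)
E
```

```text
(1, 1) [ 505.5 -239.2   26.9] 234.134229142552
(1, 0) [ 505.2 -237.9   28.9] 116.23537194216358
(0, 1) [ 505.8 -240.    25.4] 116.35836043894678
top 104 [[-17.67131314]
 [ -9.07254102]] -332.82380784842064
side 114 [[-20.04476748]
 [-13.42397445]] -326.18979223277364
t 0.9 pos [182.9 571.5 231.3] rot [-180.     -0.     72.25] | shift now-axes [-321.2  629.7  -18.7] | shift in target axes [-455.2  540.9  -18.7] turn -13.05 F [-0.7 -0.8  0.7] gap 85.2
```

```bash
python3 -m pendant '[[1,0,0,-9,-6.5],[1,0,0,-9,-6.5],[1,-28,34,0,0],[1,-28,34,0,0],[1,-28,34,0,0],[1,-28,34,0,0],[1,-28,34,0,0],[1,-28,34,0,0],[1,-28,34,0,0],[1,-28,34,0,0]]' 80; python3 -m pendant '[[1,-28,34,0,0],[1,-28,34,0,0],[1,-28,34,0,0],[1,-28,34,0,0],[1,-28,34,0,0],[1,-28,34,0,0],[1,0,0,0,0],[1,0,0,0,0]]'; python3 -c "
from h import *
tgt(684.7,73.5,146,85.3)"
```

```text
time: 1.9
tool_pos: [436.5, 324.3, 249.6]
tcp_rot: [180.0, -0.0, 85.3]
ft_force: [0.5, 0.6, 0.1]
finger_gap: 85.7
time: 2.7
tool_pos: [625.2, 140.3, 248.7]
tcp_rot: [-179.9, -0.0, 85.1]
ft_force: [-0.7, 0.6, 0.2]
finger_gap: 85.3
t 2.7 pos [625.2 140.3 248.7] rot [-179.94   -0.     85.13] | shift now-axes [-61.5  65.1 102.6] | shift in target axes [-61.7  64.8 102.7] turn -0.17 F [-0.7  0.6  0.2] gap 85.3
```

```bash
python3 -m pendant '[[1,-31,33,0,0],[1,-30.5,32,0,0],[1,0,0,0,0],[1,0,0,25,0],[1,0,0,25,0],[1,0,0,25,0],[1,0,0,20,0],[1,0,0,7.7,0],[1,0,0,0,0],[1,0,0,0,0]]'; python3 -c "
from h import *
tgt(684.7,73.5,146,85.3)"
```

```text
time: 3.7
tool_pos: [684.9, 75.4, 148.1]
tcp_rot: [179.9, -0.0, 85.3]
ft_force: [-0.1, 0.0, -0.1]
finger_gap: 85.3
t 3.7 pos [684.9  75.4 148.1] rot [ 1.7991e+02 -2.0000e-02  8.5300e+01] | shift now-axes [-1.9 -0.   2.1] | shift in target axes [-1.9 -0.   2.1] turn -0.0 F [-0.1  0.  -0.1] gap 85.3
```

```bash
python3 -m pendant '[[1,-1.5,0,1,0],[0.5,0,0,0,0],[0.3,0,0,0,0],[0.1,0,0,0,0],[0,0,0,0,0],[0,0,0,0,0],[0,0,0,0,0],[0,0,0,0,0],[0,0,0,0,0],[0,0,0,0,0]]' 80; python3 -c "
from h import *
tgt(684.7,73.5,146,85.3)"
```

```text
time: 4.7
tool_pos: [684.5, 73.0, 145.8]
tcp_rot: [180.0, 0.0, 85.2]
ft_force: [0.0, -1.9, 1.7]
finger_gap: 18.9
t 4.7 pos [684.5  73.  145.8] rot [1.7998e+02 1.0000e-02 8.5240e+01] | shift now-axes [ 0.5  0.2 -0.2] | shift in target axes [ 0.5  0.2 -0.2] turn -0.06 F [ 0.  -1.9  1.7] gap 18.9
```

```bash
python3 -m pendant '[[0,0,0,-4,0],[0,0,0,-4,0],[0,0,-5,0,0],[0,0,-10,0,0],[0,0,-10,0,0],[0,0,-15,0,0],[0,0,-15,0,0],[0,0,-15,0,0],[0,0,-10,0,0],[0,0,0,0,0]]'; python3 - <<'E'
from h import *
tgt(684.5,73,145.8,85.24)
t,_=optics.snapshot("top");s,d=optics.snapshot("side")
cv2.imwrite("pics/c2.png",np.hstack([cv2.resize(t[110:210,200:340],(420,300),interpolation=3),cv2.resize(s[120:240,240:390],(375,300),interpolation=3)]))
E
```

```text
time: 5.7
tool_pos: [603.5, 80.1, 153.6]
tcp_rot: [-180.0, -0.0, 85.3]
ft_force: [0.7, -0.2, -1.6]
finger_gap: 18.9
t 5.7 pos [603.5  80.1 153.6] rot [-1.7997e+02 -1.0000e-02  8.5270e+01] | shift now-axes [-0.4 81.3  7.7] | shift in target axes [-0.4 81.3  7.8] turn 0.03 F [ 0.7 -0.2 -1.6] gap 18.9
```

View pics/c2.png

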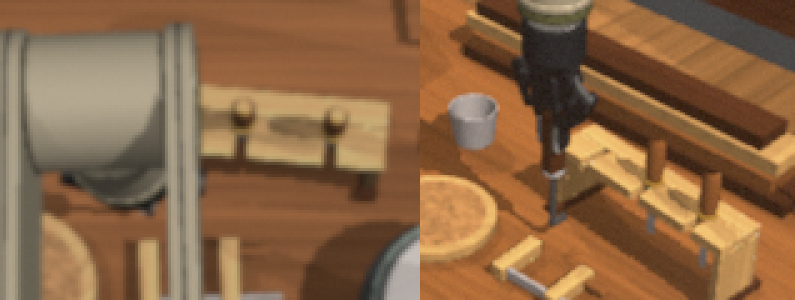

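The lifter hangs upright in the fingers, clear of the slot, and the chisels are undisturbed. Next I raise it, turn it, and carry it to the outside of the lid's bar.

```bash
python3 -m pendant '[[0,0,0,-20,0],[0,0,0,-40,0],[0,0,0,-40,-5],[0,0,0,0,-8],[0,0,0,0,-8],[0,0,0,0,-8],[0,0,0,0,-2.7],[0,0,0,0,0]]'; python3 -c "
from h import *
tgt(442.6,-270.8,245,117)"
```

```text
time: 6.6
tool_pos: [605.2, 79.7, 253.6]
tcp_rot: [180.0, 0.0, 117.0]
ft_force: [0.7, 0.1, -1.7]
finger_gap: 19.2
t 6.6 pos [605.2  79.7 253.6] rot [1.7999e+02 1.0000e-02 1.1697e+02] | shift now-axes [-238.6 -303.9    8.6] | shift in target axes [-238.5 -304.     8.6] turn -0.03 F [ 0.7  0.1 -1.7] gap 19.2
```

```bash
python3 -m pendant '[[0,-12,-15,0,0],[0,-24,-30,0,0],[0,-24,-31,0,0],[0,-24,-31,0,0],[0,-24,-31,0,0],[0,-24,-31,0,0],[0,-24,-31,0,0],[0,-24,-31,0,0],[0,-24,-31,0,0],[0,-20,-25,0,0]]';python3 -m pendant '[[0,-14.5,-17,0,0],[0,0,0,0,0],[0,0,0,0,0]]' ; python3 -c "
from h import *
tgt(442.6,-270.8,225,117); print(r.sense()['joint_pos'])"
```

```text
time: 7.6
tool_pos: [448.8, -252.3, 253.8]
tcp_rot: [-180.0, 0.0, 116.8]
ft_force: [0.6, -0.1, -1.5]
finger_gap: 18.9
time: 7.9
tool_pos: [446.5, -263.9, 253.5]
tcp_rot: [-179.6, 0.2, 116.2]
ft_force: [-0.4, 0.1, -1.6]
finger_gap: 19.3
t 7.9 pos [ 446.5 -263.9  253.5] rot [-179.62    0.19  116.21] | shift now-axes [-4.4 -6.4 28.6] | shift in target axes [-4.4 -6.6 28.5] turn -0.79 F [-0.4  0.1 -1.6] gap 19.3
[ -35.94717766   -5.64398174   96.21521769   -0.42357776   89.43574195
 -152.15720417]
```

j6 is at its limit here, so I'll use tool yaw 113 (lifter about 4° off the lid's x axis), which the throat tolerates.

```bash
python3 -m pendant '[[0,0,0,0,3.8],[0,0,0,0,0],[0,0,0,0,0]]' ; python3 -c "
from h import *
tgt(442.2,-269.9,222,113); print(r.sense()['joint_pos'])"
```

```text
time: 8.2
tool_pos: [446.9, -263.1, 253.5]
tcp_rot: [-179.6, 0.2, 112.7]
ft_force: [0.6, 0.2, -1.8]
finger_gap: 19.5
t 8.2 pos [ 446.9 -263.1  253.5] rot [-179.62    0.22  112.66] | shift now-axes [-4.3 -6.7 31.6] | shift in target axes [-4.4 -7.  31.5] turn -0.34 F [ 0.6  0.2 -1.8] gap 19.5
[ -35.84406926   -5.65597201   96.22713245   -0.43990044   89.43462377
 -148.50060824]
```

```bash
python3 -m pendant '[[0,-2.2,-3.5,5,0],[0,-2.2,-3.3,10,0],[0,0,0,10,0],[0,0,0,0,0],[0,0,0,0,0]]' ; python3 - <<'E'
from h import *
tgt(442.2,-269.9,222,113); print(r.sense()['joint_pos'].round(1))
t,_=optics.snapshot("top");s,d=optics.snapshot("side");np.save("pics/s3.npy",d);cv2.imwrite("pics/s3.png",s)
cv2.imwrite("pics/c3.png",np.hstack([cv2.resize(t[160:260,300:420],(360,300),interpolation=3),cv2.resize(s[215:305,300:400],(420,378),interpolation=3)[:300]]))
E
```

```text
time: 8.7
tool_pos: [441.3, -270.7, 227.8]
tcp_rot: [-179.6, 0.2, 112.5]
ft_force: [-0.1, -0.4, -1.1]
finger_gap: 19.4
t 8.7 pos [ 441.3 -270.7  227.8] rot [-1.7957e+02  1.6000e-01  1.1248e+02] | shift now-axes [0.4 1.2 5.8] | shift in target axes [0.4 1.1 5.8] turn -0.52 F [-0.1 -0.4 -1.1] gap 19.4
[ -36.9   -5.1   98.4   -0.4   86.8 -149.3]
```

View pics/c3.png

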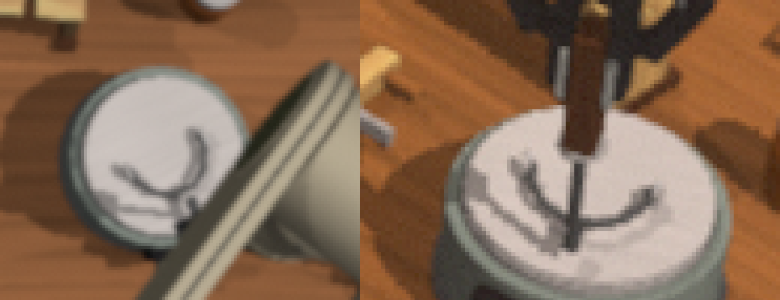

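```bash
cat >> h.py <<'E'
def proj(n,X):
    p=optics.camera_params(n);X=np.atleast_2d(X)
    Rm=R.from_euler("xyz",p["orientation"],degrees=True).as_matrix();c=(X-p["eye"])@Rm
    K=p["camera_matrix"];return np.c_[c[:,0]/c[:,2]*K[0,0]+K[0,2],c[:,1]/c[:,2]*K[1,1]+K[1,2]]
E
python3 - <<'E'
from h import *
u=lambda a:np.array([np.cos(np.radians(a)),np.sin(np.radians(a)),0])
L=np.array([505,-239,0]);x=u(27);y=u(117);tcp=np.array([441.3,-270.7,0])
pts={"bar":L-40*x+[0,0,100],"bar+":L-40*x+11*y+[0,0,100],"bar-":L-40*x-11*y+[0,0,100],"piv+":L+42*y+[0,0,99],"piv-":L-42*y+[0,0,99],"heel":tcp+[0,0,108],"shanktop":tcp+[0,0,185],"handtop":tcp+[0,0,187+90],"toe":tcp+21*u(22.5)+[0,0,110]}
im=cv2.resize(cv2.imread("pics/s3.png")[215:305,300:400],(800,720),interpolation=cv2.INTER_CUBIC)
for k,v in pts.items():
    q=(proj("side",v)[0]-[300,215])*8+3.5; print(k,proj("side",v)[0].round(1))
    cv2.circle(im,tuple(int(a) for a in q),4,(0,0,255),1); cv2.putText(im,k,tuple(int(a)+5 for a in q),0,.4,(255,0,0))
cv2.imwrite("pics/c4.png",im[120:])
E
```

```text
bar [350.9 266.9]
bar+ [346.7 266. ]
bar- [355.  267.8]
piv+ [338.3 253.8]
piv- [369.3 260.2]
heel [348.6 272.9]
shanktop [351.3 250.9]
handtop [354.9 222. ]
toe [350.9 266.9]
```

View pics/c4.png

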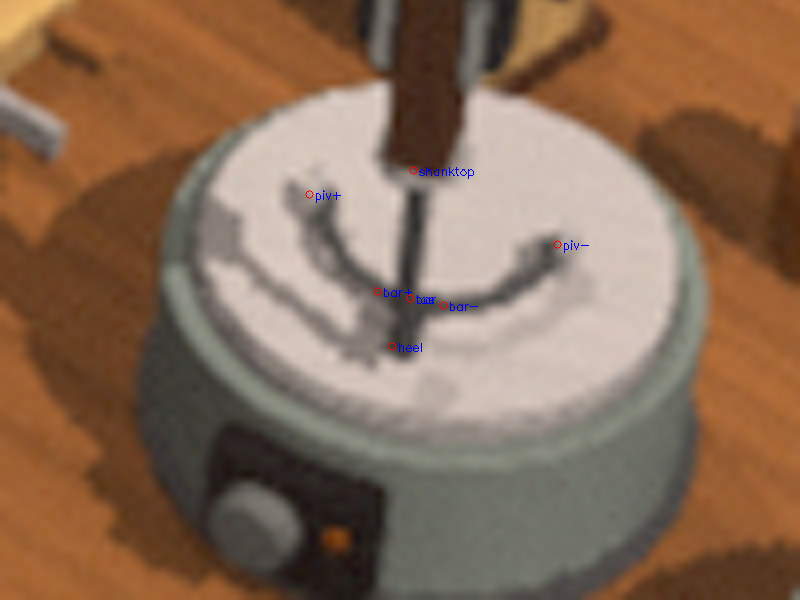

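The model points match the picture to about 1 px, and the foot is in line with the bar, on its outer side. Next comes the descent by touch.

```bash
python3 -m pendant '[[0,0,0,4,0],[0,0,0,4,0],[0,0,0,1,0],[0,0,0,1,0],[0,0,0,0,0],[0,0,0,0,0]]' ; python3 -m pendant '[[0,0,0,1,0],[0,0,0,0,0]]'
```

```text
time: 9.4
tool_pos: [441.7, -271.0, 218.7]
tcp_rot: [-179.6, 0.2, 112.5]
ft_force: [-0.4, -0.1, -2.0]
finger_gap: 19.3
time: 9.6
tool_pos: [441.6, -271.0, 217.6]
tcp_rot: [-179.6, 0.2, 112.5]
ft_force: [-0.0, -0.5, -1.3]
finger_gap: 19.1
```

```bash
python3 -m pendant '[[0,0,0,1,0],[0,0,0,0,0]]' ; python3 -m pendant '[[0,0,0,0,0]]'
```

```text
time: 9.8
tool_pos: [441.6, -271.0, 216.4]
tcp_rot: [-179.6, 0.2, 112.5]
ft_force: [0.6, -0.1, -1.2]
finger_gap: 19.3
time: 9.9
tool_pos: [441.6, -271.0, 216.6]
tcp_rot: [-179.6, 0.2, 112.5]
ft_force: [0.2, 0.1, -1.4]
finger_gap: 19.0
```

```bash
for i in 1; do python3 -m pendant '[[0,0,0,1,0],[0,0,0,0,0]]'|grep -E "pos|for"; done; python3 -m pendant '[[0,0,0,0.7,0],[0,0,0,0,0]]'|grep -E "pos|for"
```

```text
tool_pos: [441.6, -271.0, 215.4]
ft_force: [0.9, -0.4, -1.7]
tool_pos: [441.6, -271.0, 214.8]
ft_force: [-0.6, 0.2, -1.9]
```

```bash
python3 -m pendant '[[0,0,0,0.7,0],[0,0,0,0,0]]'|grep -E "pos|for"; python3 -m pendant '[[0,0,0,0.7,0],[0,0,0,0,0]]'|grep -E "pos|for"
```

```text
tool_pos: [441.6, -271.0, 214.1]
ft_force: [-0.5, 0.2, -0.9]
tool_pos: [441.7, -271.1, 213.6]
ft_force: [-0.2, 0.4, -0.5]
```

```bash
python3 -m pendant '[[0,0,0,0.7,0],[0,0,0,0,0]]'|grep -E "pos|for"
```

```text
tool_pos: [441.8, -271.2, 213.6]
ft_force: [-1.8, 1.1, 5.1]
```

```bash
python3 -m pendant '[[0,0,0,-0.5,0],[0,0.4,3,0,0],[0,0.4,2,0,0],[0,0,0,0,0]]'|grep -E "pos|for"
```

```text
tool_pos: [446.3, -268.6, 213.6]
ft_force: [-1.6, -1.0, 4.0]
```

```bash
python3 -m pendant '[[0,0.2,2,0,0],[0,0.2,2,0,0],[0,0,0,0,0]]'|grep -E "pos|for"
```

```text
tool_pos: [450.0, -266.5, 213.6]
ft_force: [-0.8, -1.1, 4.9]
```

```bash
python3 -m pendant '[[0,0.2,2,0,0],[0,0.2,2,0,0],[0,0,0,0,0]]'|grep -E "pos|for"
```

```text
tool_pos: [453.4, -264.7, 213.6]
ft_force: [-1.5, -1.6, 6.0]
```

```bash
python3 -m pendant '[[0,0,0,-0.4,0],[0,0.1,2,0,0],[0,0,0,0,0]]'|grep -E "pos|for";python3 -m pendant '[[0,0.1,2,0,0],[0,0,0,0,0]]'|grep -E "pos|for"
```

```text
tool_pos: [454.9, -263.7, 213.6]
ft_force: [-2.3, -1.3, 3.7]
tool_pos: [457.0, -262.6, 213.6]
ft_force: [-0.5, -1.1, 3.1]
```

```bash
python3 -m pendant '[[0,0.1,2,0,0],[0,0,0,0,0]]'|grep -E "pos|for"; python3 - <<'E'
from h import *
t,_=optics.snapshot("top");s,d=optics.snapshot("side");cv2.imwrite("pics/s5.png",s)
cv2.imwrite("pics/c5.png",cv2.resize(s[225:295,310:400],(771,600),interpolation=cv2.INTER_CUBIC))
E
```

```text
tool_pos: [458.6, -261.8, 213.6]
ft_force: [-1.9, -1.6, 5.1]
```

View pics/c5.png

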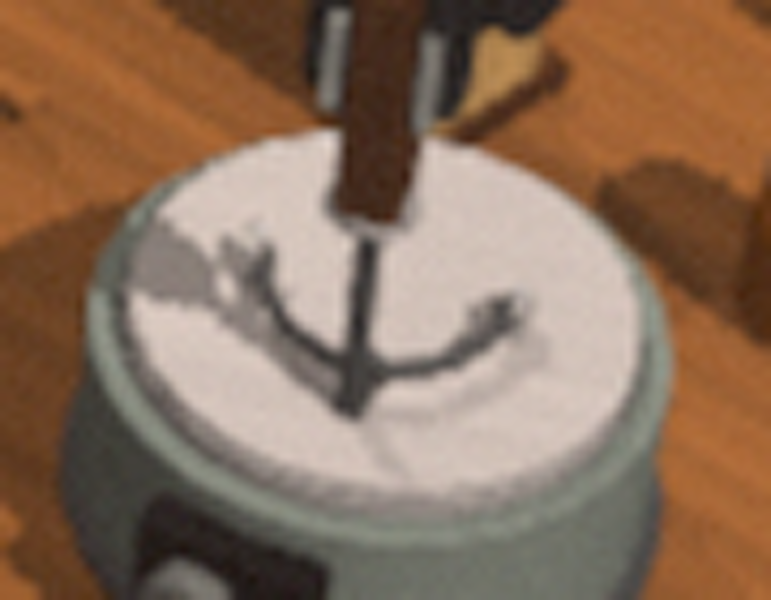

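```bash
python3 -m pendant '[[0,0,0,-0.4,0],[0,0,2,0,0],[0,0,0,0,0]]'|grep -E "pos|for"
```

```text
tool_pos: [460.4, -260.9, 213.6]
ft_force: [-0.2, -0.3, 1.7]
```

```bash
python3 -m pendant '[[0,0,2,0,0],[0,0,0,0,0]]'|grep -E "pos|for"
```

```text
tool_pos: [462.1, -260.3, 213.7]
ft_force: [-1.4, -0.4, 2.4]
```

The bar is in the throat. Now I follow the loop's arc upward.

```bash
python3 -m pendant '[[0,0,0,-3,0],[0,0,0.5,-5,0],[0,0.1,0.9,-5,0],[0,0.1,1.8,-5,0],[0,0.2,2.2,-4.6,0],[0,0,0,0,0]]'|grep -E "pos|for";python3 -m pendant '[[0,0.2,3,-4.3,0],[0,0.3,3.3,-4,0],[0,0.3,4,-3.3,0],[0,0.3,4.3,-3,0],[0,0,0,0,0]]'|grep -E "pos|for"; python3 - <<'E'
from h import *
s,d=optics.snapshot("side")
cv2.imwrite("pics/c6.png",cv2.resize(s[205:295,300:400],(667,600),interpolation=cv2.INTER_CUBIC))
E
```

```text
tool_pos: [467.8, -258.0, 237.6]
ft_force: [-0.3, -0.2, -1.0]
tool_pos: [481.0, -250.9, 251.5]
ft_force: [0.2, -0.7, -2.4]
```

View pics/c6.png

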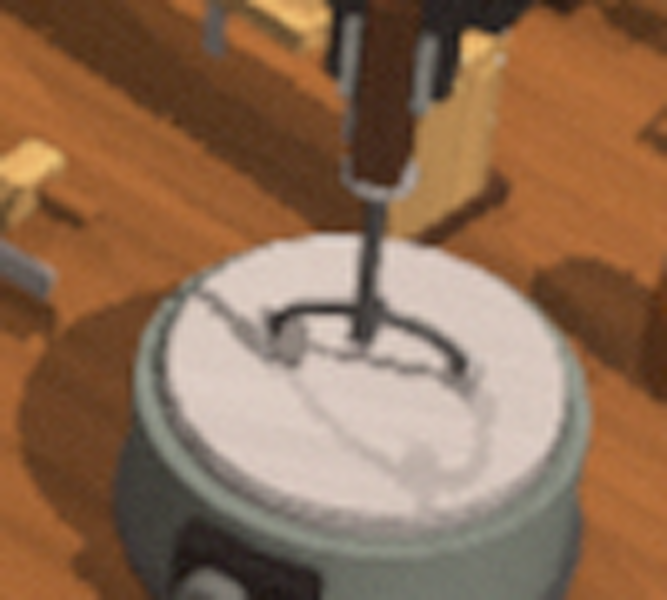

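The loop is hooked and raised to about 60°. I continue to upright, then take up the load slowly.

```bash
python3 -m pendant '[[0,0.4,4.8,-2.3,0],[0,0.4,4.8,-1.7,0],[0,0.4,4.5,-0.7,0],[0,0.3,3,-0.3,0],[0,0,0,0,0]]'|grep -E "pos|for";python3 -m pendant '[[0,0,0,-1,0],[0,0,0,0,0]]'|grep -E "pos|for"; python3 -m pendant '[[0,0,0,-1,0],[0,0,0,0,0]]'|grep -E "pos|for"
```

```text
tool_pos: [495.8, -243.0, 255.7]
ft_force: [0.4, -0.5, -2.7]
tool_pos: [495.2, -243.2, 256.6]
ft_force: [0.6, -0.2, -4.5]
tool_pos: [495.4, -243.3, 257.9]
ft_force: [0.6, -0.7, -4.6]
```

```bash
python3 -m pendant '[[0,0,0,-1,0],[0,0,0,-1,0],[0,0,0,-1,0],[0,0,0,0,0],[0,0,0,0,0]]'|grep -E "pos|for"; python3 -m pendant '[[0,0,0,-2,0],[0,0,0,-2,0],[0,0,0,0,0]]'|grep -E "pos|for";  python3 - <<'E'
from h import *
s,d=optics.snapshot("side")
cv2.imwrite("pics/c7.png",cv2.resize(s[205:295,300:400],(667,600),interpolation=cv2.INTER_CUBIC))
S=cloud("side",d)
m=(np.hypot(S[...,0]-505,S[...,1]+239)<72)&(S[...,2]>70)&(S[...,2]<110)
q=S[m];med=np.median(q[:,2]);q=q[abs(q[:,2]-med)<10]
A=np.c_[q[:,:2]-[505,-239],np.ones(len(q))];print(len(q),np.linalg.lstsq(A,q[:,2],rcond=None)[0])
E
```

```text
tool_pos: [495.6, -243.2, 260.9]
ft_force: [-0.1, 0.6, -4.5]
tool_pos: [495.7, -243.3, 265.4]
ft_force: [-0.2, 0.4, -4.9]
1435 [-6.38484522e-03 -4.66666535e-03  1.01275776e+02]
```

```bash
python3 -m pendant '[[0,0,0,-3,0],[0,0,0,-5,0],[0,0,0,-6,0],[0,0,0,-7,0],[0,0,0,-7,0],[0,0,0,-7,0],[0,0,0,-6,0],[0,0,0,-5,0],[0,0,0,-4,0],[0,0,0,-2,0]]'|grep -E "pos|for"; python3 -m pendant '[[0,0,0,0,0],[0,0,0,0,0],[0,0,0,0,0]]'|grep -E "pos|for";  python3 - <<'E'
from h import *
s,d=optics.snapshot("side");t,dt=optics.snapshot("top")
cv2.imwrite("pics/c8.png",cv2.resize(s[190:290,290:400],(660,600),interpolation=cv2.INTER_CUBIC))
for S in(cloud("side",d),cloud("top",dt)):
    m=(np.hypot(S[...,0]-505,S[...,1]+239)<95)&(S[...,2]>130)&(S[...,2]<170)
    q=S[m];med=np.median(q[:,2]);q=q[abs(q[:,2]-med)<7]
    A=np.c_[q[:,:2]-[505,-239],np.ones(len(q))];print(len(q),np.linalg.lstsq(A,q[:,2],rcond=None)[0],np.percentile(q,[1,99],axis=0).round(1).tolist(), cv2.minAreaRect(q[:,:2].astype(np.float32)))
E
```

```text
tool_pos: [495.9, -242.9, 317.4]
ft_force: [0.8, -0.3, -5.2]
tool_pos: [495.6, -242.8, 316.4]
ft_force: [0.4, -0.2, -4.4]
1873 [-2.49732805e-03 -8.36787154e-04  1.52257310e+02] [[427.1, -317.0, 148.4], [578.0, -166.4, 156.2]] ((503.2406005859375, -241.9739990234375), (160.09222412109375, 157.77676391601562), 44.48712921142578)
1264 [-5.24284909e-03 -1.53906309e-04  1.51485409e+02] [[431.0, -303.9, 146.2], [580.4, -162.6, 156.8]] ((500.3705749511719, -228.19175720214844), (158.4975128173828, 136.18475341796875), 21.570419311523438)
```

View pics/c8.png

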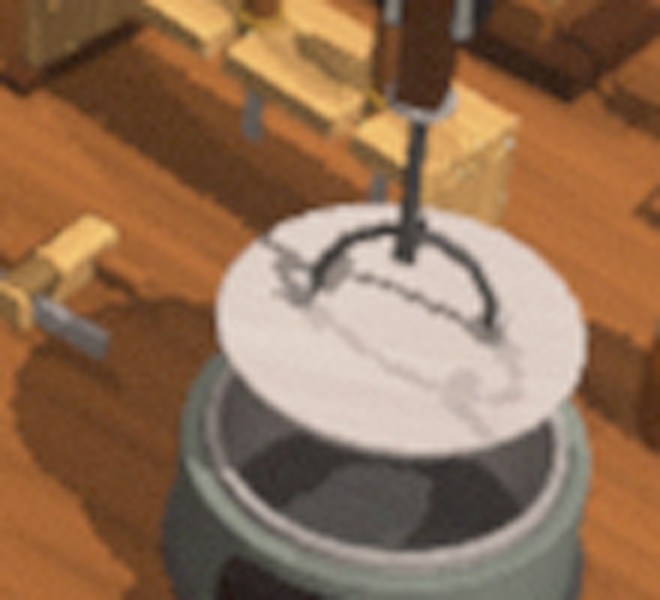

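```bash
python3 -m pendant '[[0,2,0.9,0,0],[0,4,1.9,0,0],[0,6,2.8,0,0],[0,8,3.7,0,0],[0,10,4.7,0,0],[0,12,5.6,0,0],[0,14,6.6,0,0],[0,16,7.5,0,0],[0,18,8.4,0,0],[0,18,8.4,0,0]]'|grep -E "pos|for"; python3 -m pendant '[[0,18,8.4,0,0],[0,18,8.4,0,0],[0,18,8.4,0,0],[0,18,8.4,0,0],[0,18,8.4,0,0],[0,18,8.4,0,0],[0,18,8.4,0,0],[0,18,8.4,0,0],[0,18,8.4,0,0],[0,18,8.4,0,0]]'|grep -E "pos|for"; python3 -m pendant '[[0,18,8.4,0,0],[0,18,8.4,0,0],[0,16,7.5,0,0],[0,14,6.6,0,0],[0,12,5.6,0,0],[0,10,4.7,0,0],[0,8,3.7,0,0],[0,6,2.8,0,0],[0,4,1.9,0,0],[0,2,0.9,0,0]]'|grep -E "pos|for";python3 -m pendant '[[0,0,0,0,0],[0,0,0,0,0],[0,0,0,0,0],[0,0,0,0,0],[0,0,0,0,0]]'|grep -E "pos|for"; python3 - <<'E'
from h import *
tgt(517.5,220,316,112.4)
for n in("side","top"):
    t,dt=optics.snapshot(n);S=cloud(n,dt);s=r.sense()["tool_pos"]
    m=(np.hypot(S[...,0]-s[0]-7,S[...,1]-s[1]-2)<90)&(S[...,2]>125)&(S[...,2]<175)
    q=S[m];med=np.median(q[:,2]);q=q[abs(q[:,2]-med)<7]
    A=np.c_[q[:,:2]-s[:2],np.ones(len(q))];print(len(q),np.linalg.lstsq(A,q[:,2],rcond=None)[0], cv2.minAreaRect(q[:,:2].astype(np.float32)))
E
```

```text
tool_pos: [501.1, -121.9, 316.2]
ft_force: [0.2, -0.2, -5.1]
tool_pos: [509.4, 76.6, 314.9]
ft_force: [-0.2, -0.4, -4.4]
tool_pos: [515.3, 193.9, 313.9]
ft_force: [0.7, 0.3, -5.2]
tool_pos: [515.3, 193.6, 314.0]
ft_force: [0.2, 0.1, -5.1]
t 21.0 pos [515.3 193.6 314. ] rot [-179.62    0.24  112.47] | shift now-axes [23.6 12.1 -2.2] | shift in target axes [23.6 12.1 -2. ] turn 0.07 F [ 0.2  0.1 -5.1] gap 19.4
1111 [-3.48562202e-03 -5.66607049e-03  1.49717732e+02] ((520.6942138671875, 192.38145446777344), (161.46958923339844, 158.62832641601562), 47.1317138671875)
1119 [-6.19145743e-03 -5.92492120e-03  1.49240988e+02] ((521.6135864257812, 186.81552124023438), (137.999267578125, 152.0174560546875), 62.431915283203125)
```

```bash
python3 -m pendant '[[0,2,1.1,0,0],[0,4,2.3,0,0],[0,6.7,3.7,0,0],[0,6.7,3.7,0,0],[0,4,2.3,0,0],[0,2,1.1,0,0],[0,0,0,2,0],[0,0,0,4,0],[0,0,0,6,0],[0,0,0,8,0]]'|grep -E "pos|for"; python3 -m pendant '[[0,0,0,9,0],[0,0,0,9,0],[0,0,0,9,0],[0,0,0,9,0],[0,0,0,9,0],[0,0,0,9,0],[0,0,0,8,0],[0,0,0,6,0],[0,0,0,4,0],[0,0,0,2,0]]'|grep -E "pos|for"; python3 -m pendant '[[0,0,0,2,0],[0,0,0,2,0],[0,0,0,2,0],[0,0,0,2,0],[0,0,0,0,0],[0,0,0,0,0]]'|grep -E "pos|for"; python3 - <<'E'
from h import *
tgt(517.5,220,198,112.4)
for n in("side",):
    t,dt=optics.snapshot(n);S=cloud(n,dt);s=r.sense()["tool_pos"]
    cv2.imwrite("pics/c9.png",cv2.resize(t[150:250,190:300],(660,600),interpolation=cv2.INTER_CUBIC))
    m=(np.hypot(S[...,0]-s[0]-7,S[...,1]-s[1]-2)<90)&(S[...,2]>25)&(S[...,2]<55)
    q=S[m];med=np.median(q[:,2]);q=q[abs(q[:,2]-med)<7]
    A=np.c_[q[:,:2]-s[:2],np.ones(len(q))];print(len(q),np.linalg.lstsq(A,q[:,2],rcond=None)[0], cv2.minAreaRect(q[:,:2].astype(np.float32)))
E
```

```text
tool_pos: [518.7, 222.3, 293.3]
ft_force: [-0.4, -0.7, -4.4]
tool_pos: [518.1, 222.1, 219.3]
ft_force: [0.0, 0.5, -5.5]
tool_pos: [518.2, 222.0, 211.8]
ft_force: [-1.0, 0.3, -4.7]
t 23.7 pos [518.2 222.  211.8] rot [-179.61    0.24  112.49] | shift now-axes [-1.6 -1.3 13.8] | shift in target axes [-1.6 -1.4 13.8] turn 0.09 F [-1.   0.3 -4.7] gap 19.5
1057 [ 2.65382749e-03 -1.61857209e-03  4.75367982e+01] ((525.73583984375, 224.7141876220703), (160.23809814453125, 154.79946899414062), 45.46330261230469)
```

```bash
python3 -m pendant '[[0,0,0,2,0],[0,0,0,2,0],[0,0,0,2,0],[0,0,0,1,0],[0,0,0,1,0],[0,0,0,1,0],[0,0,0,0,0]]'|grep -E "pos|for";python3 -m pendant '[[0,0,0,1,0],[0,0,0,1,0],[0,0,0,0,0]]'|grep -E "pos|for";python3 -m pendant '[[0,0,0,1,0],[0,0,0,1,0],[0,0,0,0,0]]'|grep -E "pos|for";python3 -m pendant '[[0,0,0,1,0],[0,0,0,1,0],[0,0,0,0,0]]'|grep -E "pos|for"
```

```text
tool_pos: [518.1, 221.9, 202.6]
ft_force: [-0.0, -0.3, -5.5]
tool_pos: [518.0, 221.9, 200.6]
ft_force: [-0.4, 0.5, -4.6]
tool_pos: [518.2, 221.9, 198.8]
ft_force: [-0.3, -0.1, -4.6]
tool_pos: [518.3, 222.0, 197.0]
ft_force: [-0.4, -0.5, -1.3]
```

Load is off, so the lid stands on the trivet. Next I lower the hook out of the loop and tip the loop over to +x.

```bash
python3 -m pendant '[[0,0,0,3,0],[0,0,0,3,0],[0,0,0,3,0],[0,0,0,3,0],[0,0,0,3,0],[0,0,0,0,0]]'|grep -E "pos|for"; python3 - <<'E'
from h import *
t,dt=optics.snapshot("side")
cv2.imwrite("pics/c10.png",cv2.resize(t[150:250,190:300],(660,600),interpolation=cv2.INTER_CUBIC))
E
```

```text
tool_pos: [517.7, 221.7, 181.0]
ft_force: [-0.4, 0.4, -1.4]
```

View pics/c10.png

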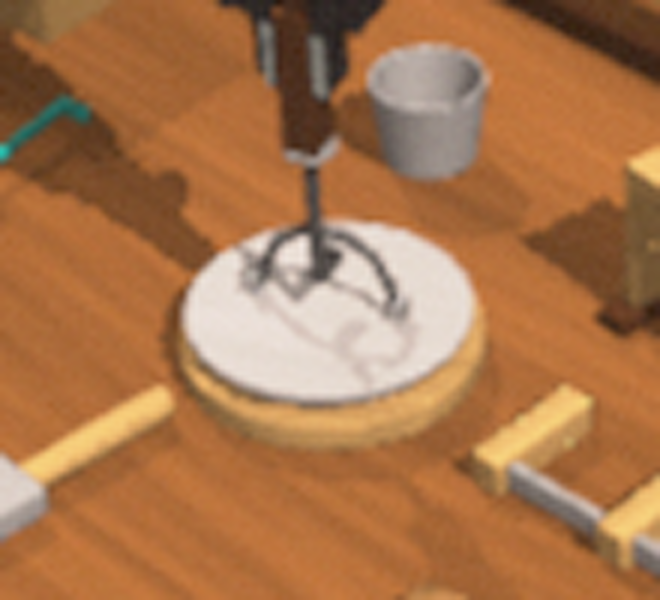

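Lid on the trivet; the loop leans against the shank (320,235). I push it over.

```bash
python3 -m pendant '[[0,0.2,3,0,0],[0,0.2,3,0,0],[0,0.3,4,0,0],[0,0.3,4,0,0],[0,0,0,0,0],[0,0,0,0,0]]'|grep -E "pos|for"; python3 - <<'E'
from h import *
t,dt=optics.snapshot("side")
cv2.imwrite("pics/c11.png",cv2.resize(t[150:250,190:300],(660,600),interpolation=cv2.INTER_CUBIC))
E
```

```text
tool_pos: [530.7, 228.1, 181.6]
ft_force: [-0.6, -0.1, -0.9]
```

View pics/c11.png

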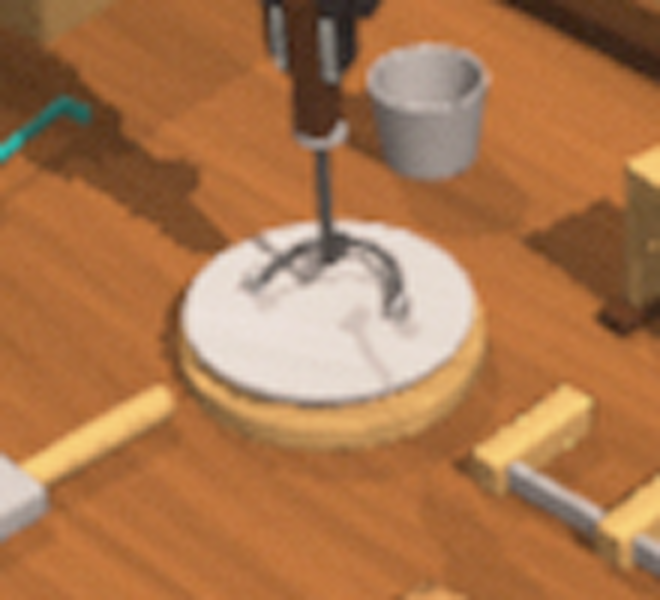

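The loop now lies folded to +x. I withdraw to -x, then go up.

```bash
python3 -m pendant '[[0,0,-4,0,0],[0,0,-6,0,0],[0,0,-8,0,0],[0,0,-8,0,0],[0,0,0,0,0]]'|grep -E "pos|for"; python3 -m pendant '[[0,0,-10,0,0],[0,0,-10,0,0],[0,0,0,-20,0],[0,0,0,-25,0],[0,0,0,-25,0],[0,0,0,0,6],[0,0,0,0,7],[0,0,0,0,7],[0,0,0,0,7.2],[0,0,0,0,0]]'|grep -E "pos|for"; python3 - <<'E'
from h import *
tgt(603.5,80.1,250,85.27)
t,dt=optics.snapshot("side");S=cloud("side",dt)
m=(np.hypot(S[...,0]-525,S[...,1]-222)<90)&(S[...,2]>27)&(S[...,2]<39);q=S[m];print(cv2.minAreaRect(q[:,:2].astype(np.float32)),q[:,2].mean())
m=(np.hypot(S[...,0]-525,S[...,1]-222)<60)&(S[...,2]>41)&(S[...,2]<85);q=S[m];print(m.sum(),q.mean(0),q[:,2].max())
E
```

```text
tool_pos: [505.5, 217.8, 181.9]
ft_force: [-0.0, 0.1, -1.8]
tool_pos: [487.9, 210.8, 252.0]
ft_force: [-0.2, -0.6, -0.8]
t 28.15 pos [487.9 210.8 252. ] rot [-179.76    0.39   85.17] | shift now-axes [-120.4  126.2    2.3] | shift in target axes [-120.7  126.     2. ] turn -0.1 F [-0.2 -0.6 -0.8] gap 19.0
((526.7727661132812, 223.4818572998047), (157.64149475097656, 157.9663543701172), 0.7254482507705688) 34.54201904281134
74 [542.28272883 232.41724924  45.97912346] 52.123216375679476
```

```bash
python3 -m pendant '[[0,-15,15,0,-0.1],[0,-25,26,0,0],[0,-30,32,0,0],[0,-25,27,0,0],[0,-15,16,0,0],[0,-10,10,0,0],[0,0,0,0,0],[0,0,0,0,0]]'|grep -E "pos|for"; python3 -c "
from h import *
tgt(603.5,80.1,154,85.27)"
```

```text
tool_pos: [603.8, 81.7, 252.1]
ft_force: [0.0, 0.2, -1.0]
t 29.0 pos [603.8  81.7 252.1] rot [-179.72    0.36   85.46] | shift now-axes [-1.   0.3 98.1] | shift in target axes [-1.7 -0.2 98.1] turn 0.19 F [ 0.   0.2 -1. ] gap 19.6
```

```bash
python3 -m pendant '[[0,-1.5,0,15,0.2],[0,0,0,25,0],[0,0,0,25,0],[0,0,0,20,0],[0,0,0,12.5,0],[0,0,0,0,0],[0,0,0,0,0]]'|grep -E "pos|for"; python3 - <<'E'
from h import *
tgt(603.5,80.1,154,85.27);tgt(684.5,73,154,85.27)
s,d=optics.snapshot("side")
cv2.imwrite("pics/c12.png",cv2.resize(s[145:235,270:380],(733,600),interpolation=cv2.INTER_CUBIC))
S=cloud("side",d)
m=(abs(S[...,0]-604)<20)&(abs(S[...,1]-80)<20)&(S[...,2]>115)&(S[...,2]<145);q=S[m];print("handle",m.sum(),q.mean(0), cv2.minAreaRect(q[:,:2].astype(np.float32)))
for a,b in((118,126),(126,134),(134,142)):
  k=q[(q[:,2]>a)&(q[:,2]<b)];print(a,k.mean(0))
m=(abs(S[...,0]-604)<15)&(abs(S[...,1]-80)<15)&(S[...,2]>40)&(S[...,2]<110);q=S[m];print("shank",m.sum(),q.mean(0))
E
```

```text
tool_pos: [603.7, 79.5, 155.2]
ft_force: [0.4, 0.3, -0.9]
t 29.7 pos [603.7  79.5 155.2] rot [-179.78    0.38   85.23] | shift now-axes [ 0.6 -0.2  1.2] | shift in target axes [ 0.6 -0.2  1.2] turn -0.04 F [ 0.4  0.3 -0.9] gap 19.0
t 29.7 pos [603.7  79.5 155.2] rot [-179.78    0.38   85.23] | shift now-axes [ 0.2 81.1  0.9] | shift in target axes [ 0.2 81.1  1.2] turn -0.04 F [ 0.4  0.3 -0.9] gap 19.0
handle 78 [599.18823052  74.06333068 130.80548745] ((599.7752685546875, 73.90617370605469), (18.852813720703125, 28.85261344909668), 49.31980514526367)
118 [598.65330848  73.42970457 122.18949977]
126 [599.50856112  73.34178613 129.38533234]
134 [597.94475091  74.9154669  138.28537365]
shank 35 [603.45699011  76.89402535  72.25717963]
```

View pics/c12.png

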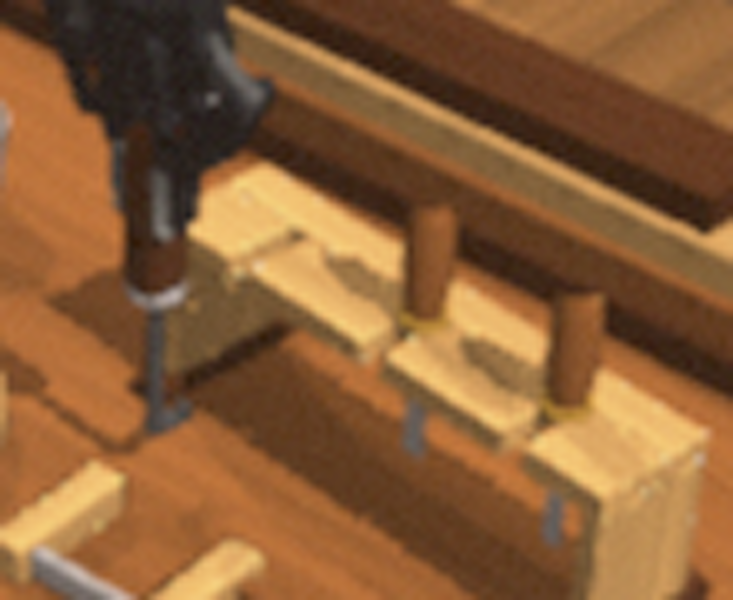

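The lifter is upright in front of its slot (slot mouth at 240,268), on the line it came out by. Inserting.

```bash
python3 -m pendant '[[0,0.2,8,0,0],[0,0,10,0,0],[0,0,10,0,0],[0,0,8,0,0],[0,0,0,0,0]]'|grep -E "pos|for";python3 -m pendant '[[0,0,6,0,0],[0,0,6,0,0],[0,0,6,0,0],[0,0,6,0,0],[0,0,0,0,0]]'|grep -E "pos|for"; python3 -c "
from h import *
tgt(684.5,73,146,85.27)"
```

```text
tool_pos: [641.1, 76.0, 154.9]
ft_force: [-0.6, -0.1, -1.9]
tool_pos: [664.3, 74.1, 154.6]
ft_force: [-0.4, 0.1, -1.4]
t 30.75 pos [664.3  74.1 154.6] rot [-179.79    0.39   85.18] | shift now-axes [ 0.7 20.3  8.5] | shift in target axes [ 0.6 20.3  8.6] turn -0.09 F [-0.4  0.1 -1.4] gap 19.2
```

```bash
python3 -m pendant '[[0,0.3,6,0,0],[0,0.3,6,0,0],[0,0,5,0,0],[0,0,0,0,0]]'|grep -E "pos|for";python3 -m pendant '[[0,0,2.3,0,0],[0,0,0,3,0],[0,0,0,2,0],[0,0,0,0,0]]'|grep -E "pos|for"; python3 -m pendant '[[0,0,0,1,0],[0,0,0,1,0],[0,0,0,0,0]]'|grep -E "pos|for"
```

```text
tool_pos: [681.2, 73.3, 154.4]
ft_force: [0.1, -0.2, -2.3]
tool_pos: [682.3, 73.2, 148.7]
ft_force: [-0.2, -0.5, -1.3]
tool_pos: [682.7, 73.2, 147.3]
ft_force: [0.4, 0.3, -1.6]
```

```bash
python3 -m pendant '[[0,0,1,0.7,0],[0,0,0,0,0]]'|grep -E "pos|for";python3 -m pendant '[[0,0,0,0.7,0],[0,0,0,0,0]]'|grep -E "pos|for"
```

```text
tool_pos: [683.9, 73.1, 146.8]
ft_force: [0.3, -0.2, -1.8]
tool_pos: [683.8, 73.1, 146.0]
ft_force: [-0.1, 0.5, -1.5]
```

```bash
python3 -m pendant '[[0,0,0,0.7,0],[0,0,0,0,0]]'|grep -E "pos|for";python3 -m pendant '[[0,0,0,0.5,0],[0,0,0,0,0]]'|grep -E "pos|for"
```

```text
tool_pos: [683.9, 73.1, 145.8]
ft_force: [-2.1, -0.6, 2.0]
tool_pos: [683.9, 73.1, 145.8]
ft_force: [-2.0, -0.7, 5.1]
```

Seated at the original height. Release and retract straight up.

```bash
python3 -m pendant '[[0,0,0,-0.4,0],[0.3,0,0,0,0],[0.5,0,0,0,0],[0.8,0,0,0,0],[1,0,0,0,0],[1,0,0,0,0],[1,0,0,0,0],[1,0,0,0,0]]';python3 -m pendant '[[1,0,0,-5,0],[1,0,0,-20,0],[1,0,0,-30,0],[1,0,0,-40,0],[1,0,0,-40,0],[1,0,-40,-10,0],[1,0,-45,0,0],[1,0,-45,0,0],[1,0,-45,0,0],[1,0,-45,0,0]]';python3 -m pendant '[[1,0,-45,0,0],[1,0,0,0,0]]'; python3 - <<'E'
from h import *
for n in("side","top"):
    s,d=optics.snapshot(n);S=cloud(n,d);S0=cloud(n,np.load(f"pics/{n}0.npy"))
    for k,C,z0,z1,w in(("lifter top",(685,73),155,230,35),("lifter low",(685,73),115,150,25),("ch1",(684,-16),120,230,25),("ch2",(675,-107),120,230,25),("lid",(526,223),28,39,95),("tin",(671,180),10,70,50),("jar",(679,-298),10,90,45),("clamp",(540,25),10,40,70),("block",(430,10),15,45,70)):
        for Q in(S0,S):
            m=(abs(Q[...,0]-C[0])<w)&(abs(Q[...,1]-C[1])<w)&(Q[...,2]>z0)&(Q[...,2]<z1);q=Q[m]
            if len(q)>5: print(n,k,len(q),q.mean(0).round(1),np.round(cv2.minAreaRect(q[:,:2].astype(np.float32))[0],1))
E
```

```text
time: 33.45
tool_pos: [683.8, 73.1, 145.2]
tcp_rot: [-179.8, 0.4, 85.2]
ft_force: [-0.5, -0.1, 0.2]
finger_gap: 85.1
time: 34.45
tool_pos: [463.6, 92.6, 291.5]
tcp_rot: [-179.8, 0.4, 85.2]
ft_force: [-0.5, 1.4, 1.3]
finger_gap: 85.4
time: 34.65
tool_pos: [416.2, 96.7, 291.8]
tcp_rot: [-179.8, 0.4, 85.3]
ft_force: [0.8, -0.8, -0.3]
finger_gap: 85.5
side lifter top 132 [680.7  69.2 179.4] [683.9  70.8]
side lifter top 132 [680.3  69.5 179.9] [682.7  71.2]
side lifter low 86 [679.4  68.4 133.7] [680.5  66.9]
side lifter low 81 [679.1  68.4 132.3] [679.7  66.8]
side ch1 109 [679.2 -22.  148.3] [679.8 -22.5]
side ch1 111 [678.9 -22.3 148.1] [679.9 -20.2]
side ch2 119 [ 671.3 -111.5  147.7] [ 671.1 -113. ]
side ch2 118 [ 671.3 -111.3  148. ] [ 673.2 -111.2]
side lid 1041 [521.3 219.1  34.5] [524.3 221.9]
side tin 6 [657.5 133.1  13.1] [657.6 132.5]
side jar 544 [ 671.4 -307.6   54.5] [ 679.5 -303. ]
side jar 551 [ 671.5 -307.6   54.1] [ 679.8 -302.9]
side clamp 431 [535.   24.5  20. ] [540.5  23.1]
side clamp 429 [534.9  25.3  20. ] [542.6  23.2]
side block 305 [388.2  -8.8  30.3] [432.2  
[... 182 characters left out ...]
1  71.2 133.6] [678.9  69.9]
top lifter low 25 [677.1  71.5 131.7] [678.7  69.6]
top ch1 48 [679.4 -16.4 156.2] [683.7 -15.5]
top ch1 48 [679.3 -16.4 156.5] [683.5 -16. ]
top ch2 47 [ 671.7 -103.7  155.6] [ 675.7 -104.8]
top ch2 48 [ 671.6 -103.7  154.8] [ 675.5 -105. ]
top lid 915 [558.8 228.5  34. ] [564.  229.8]
top tin 10 [659.1 136.1  18.5] [664.6 143.9]
top tin 10 [661.2 138.3  19.5] [678.1 155.6]
top jar 353 [ 679.1 -294.1   63.7] [ 681.3 -296.8]
top jar 353 [ 679.1 -294.1   64.1] [ 681.5 -297. ]
top clamp 403 [539.   32.   21.4] [541.   24.6]
top clamp 369 [540.6  27.2  21.4] [541.5  24.5]
top block 316 [388.9  -2.   30.9] [386.6  -1.7]
top block 316 [388.9  -1.9  31. ] [387.7  -1.6]
```

All in place: the lifter is back within about 1 mm and upright, the lid is about 2 mm from the trivet's centre, and the bystanders I measured haven't moved.

```bash
python3 -c "
from bench import hand_in
print(hand_in())"
```

```text
the job is handed in; nothing more can be done
None
```

The lid is on the trivet and the lifter is back in its slot. I handed the job in at about 35 s; the hand-in gave no verdict.

**What I did:** I took the lifter from the left rack slot and found the lid's top by touch. The strongest push I read at the wrist was about 8 N. I hooked the bar from outside, swung the loop upright and lifted the lid. I then set it on the trivet, tipped the loop over to +x to free the hook, and hung the lifter back.

**Last checks:**
- **Lid:** it stands flat, about 2 mm from the trivet's centre. In the side camera its centre is at (524, 222); the trivet is at (525, 222). The lid plane I measured at lift-off, above the pot and over the trivet was tilted less than 0.01 rad.
- **Lifter:** it hangs upright within about 1 mm of its first measured position.
- **Bystanders:** both chisels, the jar, the clamp and the block show no shift. The tin, bridge and brush I did not measure at the end, but nothing worked near the bridge or brush; the tin stood in the picture beside the trivet while I was there.
- **Robot:** the gripper is empty and clear of everything.

**What did not go to plan:**
- The last joint reached its limit at the planned tool angle, so I hooked with the lifter about 4° off the lid's axis, which made no difference.
- In the last pictures the arm partly hid the lid from the top camera, so the lid position rests on the side camera alone.

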